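# Drive the toy excavator through the block tunnel and park it

## Task

Drive the orange toy excavator nose (bucket) first straight through the tunnel in the clear block tower and all the way out at the other side, letting go and taking it again beyond the tower where the roof is in your way. Then park it upright midway between the grey pot and the red helmet, its middle level with them and its nose pointing straight on, away from the tunnel and square to the line from pot to helmet. Leave the tower and everything else where it stands, and do not tip the excavator over.

Things in the scene. Friction and masses are not known exactly. Their poses are not given: they have to be found in the camera images.
- excavator: Orange toy excavator, 200 mm long (x +-100), 66 wide, 60 high, 0.35 kg; slides, does not roll. Origin under its middle, x to the nose (bucket), z up. Black tracks x -95 to 35, y +-33, z 0 to 28; engine house x -100 to -20, y +-25, z 28 to 60; boom, then upright digger stick x 52 to 92, y +-11, z 16 to 60; grey bucket x 88 to 100, y +-22, z 4 to 30. Starts on the tower's +y side, nose towards it.
- excavator_nose (a point): Point on the bench under the excavator's front end, x +100 in its frame.
- excavator_tail (a point): Point on the bench under the excavator's rear end, x -100 in its frame.
- excavator_rear_grip (a point): Grip point in the engine house at the rear, 50 mm wide across the excavator's y; x -82, z 50 mm in its frame. Fingertips should stay above the tracks (z 28).
- excavator_stick_grip (a point): Grip point in the digger stick near the nose, 22 mm wide across the excavator's y; x +68, z 45 mm in its frame. Free space to the bench on both sides.
- tower: Clear and green acrylic block tower with a tunnel, loose, one piece, 0.9 kg. Origin on the bench at the middle of the tunnel, which runs along its y: 60 mm long (y +-30), 100 wide (x +-50), 72 high. Pillars x 50 to 80 on either side; flat roof z 72 to 88, x +-80. Entered at the +y mouth, left at the -y mouth.
- pot: Round grey ceramic pot, rim radius 45 mm, 70 mm high, with two small black loop handles along its y reaching 79 mm from the centre. Origin at the centre of its underside; its axes are parallel to the world axes at the start. Stands beyond the tunnel's exit (-y side), nearer to or farther from the robot than the helmet.
- helmet: Red plastic doll's helmet with a white ridge, dome radius 50 mm, 67 mm high, with a peak reaching 58 mm from the centre along its x. Origin at the centre of its underside. About 245 to 275 mm from the pot, roughly along world x from it.
- xylophone_bar: Bystander: pale wooden xylophone bar 180 x 32 x 16 mm, long along its x, lying beyond the tower. Origin at the centre of its underside.
- stacking_cup: Bystander: yellow plastic cup, rim radius 33 mm, 60 mm high, standing beyond and to the right of the tower. Origin at the centre of its underside.
Not all that is in view belongs to the job. What is shaped like the tower but blue is not meant.

How it is judged:
On the way, in this order (a step that is already met when the one before it is completed fails the run):
1. the excavator's nose is inside the tunnel, entered from the +y mouth (y of excavator_nose in the frame of tower between -0.03 and 0.03 m and x of excavator_nose in the frame of tower between -0.05 and 0.05 m and height (world z) of excavator_nose below 0.03 m and y of excavator_tail in the frame of tower above 0.1 m), for 0.1 s.
2. the excavator stands in the tunnel with its nose out at the -y mouth and its tail out at the +y mouth (y of excavator in the frame of tower between -0.05 and 0.05 m and x of excavator in the frame of tower between -0.03 and 0.03 m and height (world z) of excavator below 0.015 m and y of excavator_nose in the frame of tower below -0.03 m), for 0.2 s.
3. its tail has come out at the -y mouth (y of excavator_tail in the frame of tower between -0.15 and -0.03 m and x of excavator_tail in the frame of tower between -0.07 and 0.07 m and y of excavator_nose in the frame of tower below -0.18 m), for 0.1 s.
At the end, for the whole second after the job is handed in: Excavator upright and still on the bench, its middle 100 to 160 mm from the centres of both pot and helmet, level with the pot within 35 mm in y, its length along y within 0.22 rad, nose to -y; all other things upright and within 15 mm of their start (horizontal distance between excavator and pot between 0.1 and 0.16 m and horizontal distance between excavator and helmet between 0.1 and 0.16 m and y of excavator in the frame of pot between -0.035 and 0.035 m and angle between the x axis of excavator and the y axis of pot, either way round below 0.22 rad and y of excavator_nose in the frame of pot below -0.05 m and height (world z) of excavator below 0.006 m and angle between excavator's own z axis and vertical below 0.1 rad and linear speed of excavator below 0.02 m/s and angular speed of excavator below 0.1 rad/s and distance of each of tower, pot, helmet, xylophone_bar, stacking_cup from where it was at the start of the episode below 0.015 m and angle between each of tower, pot, helmet, xylophone_bar, stacking_cup's own z axis and vertical below 0.2 rad); the robot touches nothing.
It fails at once if the block tower is shifted by more than 15 mm or knocked over (distance of tower from where it was at the start of the episode above 0.015 m or angle between tower's own z axis and vertical above 0.3 rad).
It fails at once if the pot or helmet is shifted by more than 15 mm or knocked over (distance of any of pot, helmet from where it was at the start of the episode above 0.015 m or angle between any of pot, helmet's own z axis and vertical above 0.3 rad).
It fails at once if the xylophone bar or yellow cup is shifted by more than 15 mm or knocked over (distance of any of xylophone_bar, stacking_cup from where it was at the start of the episode above 0.015 m or angle between any of xylophone_bar, stacking_cup's own z axis and vertical above 0.3 rad).
It fails at once if the excavator is tipped over (angle between excavator's own z axis and vertical above 0.6 rad).
It also fails if it takes over 54 s, if anything falls off the work surface, if the arm or the gripper's body presses on something with over 40 N, if the wrist force passes 120 N, or if a joint passes its speed limit or range.

## Robot

A 7-joint arm with a two-finger parallel gripper is mounted at the origin on the work surface. World frame = base frame: x ahead of the robot, y to its left, z up, the work surface at z = 0. Lengths are in m, angles in rad, forces in N, time in s.
With the tool pointing down it reaches from about 0.4 to 0.9 m from the base axis. Payload 5.6 kg.
Tool frame: the origin (TCP) lies on the centre line of the jaws, within the pads' length; the fingertips stand r.tips_ahead ahead of it and the grasp point (between the pads) lies 3 mm ahead of it (r.tips_ahead is the distance from the TCP to the fingertips, in m); z points along the fingers, y is the line along which they close (so a half turn about z gives the same grasp; the last joint's range is limited). The gripper opens to 92 mm and grips with 3 to 60 N. Pads are 20 mm wide; open, the fingers measure 128 mm over their backs; the gripper's body (75 mm by 189 mm) begins 69 mm behind the grasp point.
Start: joints at [1.125, 0.468, -0.012, 1.603, 0.006, 1.071, -0.056], TCP at [0.255, -0.598, 0.237] pointing down, gripper open.
Joint ranges: [-2.53, 2.53], [-0.31, 2.02], [-1.57, 1.55], [0.28, 2.44], [-1.29, 4.43], [0.15, 1.84], [-2.92, 2.92]. Speed limits (rad/s): [2.57, 2.57, 3.14, 3.14, 3.14, 3.14, 3.14].

## Interface

Orientations are given as a rotation vector (axis times angle).
In Python, from cell import r, imaging, job, monitor gives the robot as it stands. Calls block until the motion is done:
- r.goto(position, orientation): joint-space move of the TCP to a pose.
- r.move_straight(position, ori=None, speed=0.15, force_limit=None): straight line of the TCP; ori=None keeps the orientation; speed is the mean speed in m/s. With force_limit (N) it stops when the force on the tool has changed by that much, and returns True; else False.
- r.move_joints(angles): joint-space move.
- r.set_gripper(opening, grip_force=None): finger opening in m; grip_force is the grip in N (None keeps the last); returns when the fingers have stopped.
- r.wait(seconds).
- r.inverse_kinematics(position, orientation): joint angles nearest the present ones, or None.
- imaging.capture(name): name is "side" or "top"; returns (picture, depth): 480x640x3 uint8, red, green, blue; 480x640 float32, m along the optical axis (not along the pixel's ray), 0 where there is no reading.
- imaging.camera_info(name): a dict with "mtx" (3x3 intrinsics, pixels), "pose" (4x4, takes a point from camera to world coordinates). Camera axes: x right, y down, z forward; pixel columns grow to the right and rows downward; lengths in m; the calibration is good to about 2 mm. A picture is of the moment at which its call begins. camera_info takes no time and is no camera call.
A pose or a line that the arm cannot do raises r.IKError and nothing moves.
- job.sign_off(): hands the job in; it is judged then, once.
Trained networks look in the newest picture that a camera, given by its name, has taken for a name from the list of things; names that differ only in an ending like _2 or _b are one class to them, and where a whole thing is asked for, a point or a joint stands for the part that bears it (a point fixed in the world has none). Each returns a list of dicts, best first, with "p" (0 to 1); they miss things now and then, are a little off and sometimes report something else, mostly with a low value. They report only what shows in the picture. A call takes as long as a camera call. They do not tell look-alikes from the thing itself.
- imaging.recognise(query, camera): "at" ([x, y, z] in m, in the coordinates of the camera as it stood for that picture, good to about 4 mm: the middle of the surface that is visible of it).
- imaging.regions_of(query, camera): "mask" (480x640 bool, what is visible of it).
Readings, each from a call of its own:
- monitor.current_time(): time.
- monitor.current_joint_pos(): joint angles.
- monitor.current_dq(): joint speeds.
- monitor.current_joint_torque(): joint torques, N m.
- monitor.current_ee_pos(): TCP position.
- monitor.current_tcp_rot(): TCP orientation.
- monitor.current_contact_force(): force on the tool from outside, world axes, zero at the start.
- monitor.current_ft_torque(): the same for the moment, N m.
- monitor.current_finger_gap(): finger opening in m.
- monitor.current_finger_force(): force on a finger pad.
Only numpy, scipy, OpenCV 4.12 (cv2) and the standard library are available. Lean on these libraries where they do the work, as an engineer would, in place of code of your own. Each camera call takes 0.05 s, during which the arm holds its last target. There are 200 camera calls.

## Working session

There is one attempt and no reset: what is moved stays moved. The work goes in short steps, each a Python script; the robot and the scene stay as the last script left them, time stands still between calls to the robot, and variables do not carry over. Pictures are saved under pics/ and viewed, at most 10 in all, crops included, and the job is handed in when it is done.

```bash
ls; mkdir -p pics; cat > h.py <<'E'
import numpy as np, cv2
from cell import r, imaging, job, monitor
def cloud(cam, depth):
    i=imaging.camera_info(cam); K=i["mtx"]; T=np.array(i["pose"])
    v,u=np.mgrid[0:480,0:640]
    P=np.stack([(u-K[0][2])/K[0][0]*depth,(v-K[1][2])/K[1][1]*depth,depth],-1)
    W=P@T[:3,:3].T+T[:3,3]; W[depth<=0]=np.nan
    return W
def toworld(cam,p):
    T=np.array(imaging.camera_info(cam)["pose"]); return T[:3,:3]@np.array(p)+T[:3,3]
E
python3 - <<'E'
from h import *
print(r.tips_ahead, monitor.current_tcp_rot(), monitor.current_time())
for c in("top","side"):
    im,d=imaging.capture(c); cv2.imwrite(f"pics/{c}0.png",im[:,:,::-1]); np.save(f"{c}_d.npy",d)
    print(c,np.round(imaging.camera_info(c)["pose"],3).tolist())
    for q in("excavator","tower","pot","helmet","xylophone_bar","stacking_cup"):
        print(q,[(round(x["p"],2),np.round(toworld(c,x["at"]),3).tolist()) for x in imaging.recognise(q,c)])
E
```

```text
pics
0.022 [-3.07643943e+00 -6.27960291e-01  7.26793788e-04] 0.0
top [[-0.012, -0.996, 0.087, 0.426], [-1.0, 0.012, -0.0, 0.045], [-0.001, -0.087, -0.996, 1.168], [0.0, 0.0, 0.0, 1.0]]
excavator [(0.95, [0.496, 0.352, 0.06])]
tower [(0.93, [0.352, -0.116, 0.088]), (0.89, [0.557, 0.106, 0.091]), (0.84, [0.711, 0.322, 0.087]), (0.74, [0.36, 0.123, 0.09])]
pot [(0.67, [0.497, 0.359, 0.057])]
helmet [(0.84, [0.411, -0.311, 0.051])]
xylophone_bar [(0.78, [0.712, 0.118, 0.017])]
stacking_cup [(0.78, [0.708, -0.097, 0.029])]
side [[-0.775, -0.326, 0.542, -0.24], [-0.632, 0.385, -0.672, 1.023], [0.011, -0.863, -0.504, 0.775], [0.0, 0.0, 0.0, 1.0]]
excavator [(0.8, [0.482, 0.377, 0.052])]
tower [(0.92, [0.673, 0.365, 0.081]), (0.89, [0.348, 0.145, 0.077]), (0.68, [0.539, 0.118, 0.072]), (0.56, [0.346, -0.102, 0.076]), (0.26, [0.65, -0.289, 0.048])]
pot [(0.82, [0.648, -0.288, 0.049]), (0.36, [0.542, 0.12, 0.073]), (0.17, [0.694, -0.079, 0.04])]
helmet [(0.83, [0.398, -0.294, 0.048])]
xylophone_bar [(0.7, [0.704, 0.147, 0.016]), (0.53, [0.485, 0.377, 0.049])]
stacking_cup [(0.67, [0.695, -0.079, 0.042])]
```

View pics/top0.png

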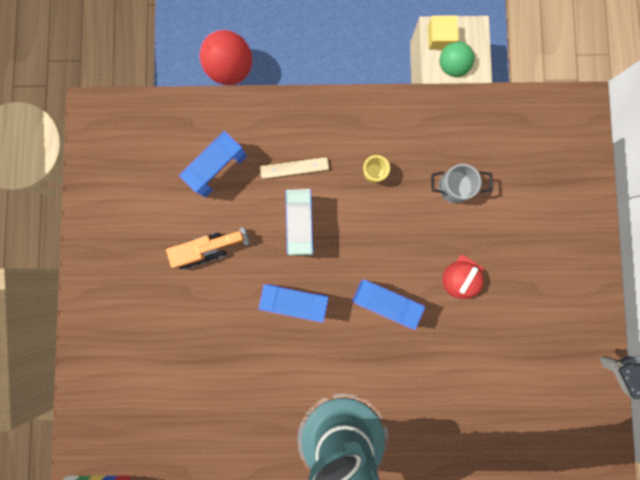

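View pics/side0.png

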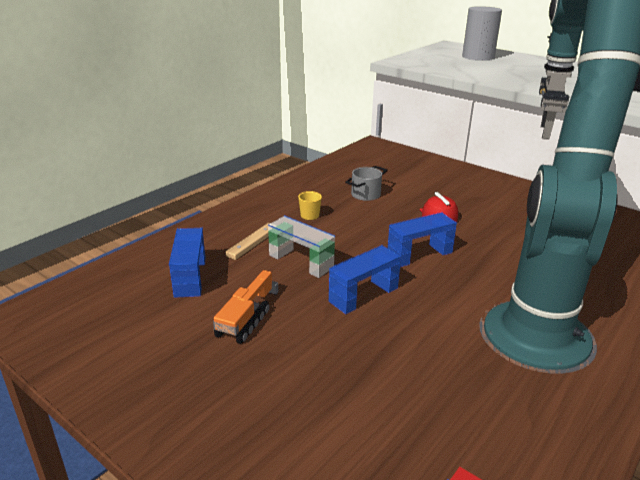

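In the top picture, the tower-shaped things are the clear/green one at (299,222) and blue ones at (212,163), (293,303) and (389,305). Only the one at (299,222) has the clear and green colours. The excavator is at (207,247) with its bucket at (245,237), the pot at (462,183) and the helmet at (463,279). I'll confirm with a crop and fit the poses from masks and depth.

```bash
python3 - <<'E'
from h import *
im=cv2.imread("pics/top0.png"); cv2.imwrite("pics/crop0.png",cv2.resize(im[130:290,150:350],None,fx=3.5,fy=3.5,interpolation=cv2.INTER_CUBIC))
d=np.load("top_d.npy"); W=cloud("top",d)
def rect(m,name):
    P=W[m]; b=cv2.minAreaRect(P[:,:2].astype(np.float32)); print(name,m.sum(),"c",np.round(b[0],4),"size",np.round(b[1],3),"ang",round(b[2],1),"z",np.round(np.nanpercentile(P[:,2],[5,50,95]),3)); return P
def box(u0,u1,v0,v1):
    m=np.zeros((480,640),bool); m[v0:v1,u0:u1]=True; return m
z=W[...,2]
t=box(275,325,180,265)&(d>0)
rect(t&(z>.075),"tower roof")
e=box(155,260,220,280)&(d>0)
hsv=cv2.cvtColor(im,cv2.COLOR_BGR2HSV)
org=(hsv[...,0]<20)&(hsv[...,1]>180)&(hsv[...,2]>170)
rect(e&(z>.05),"exc z>.05"); P=rect(e&(z>.012),"exc all")
E_=W[e&(z>.052)][:,:2]; rect(e&(z>.052)&(W[...,1]>.34),"house")
m,v=E_.mean(0),np.linalg.svd(E_-E_.mean(0))[2][0]; print("pca",m,np.degrees(np.arctan2(v[1],v[0])))
for n,b,zz in(("pot",box(425,500,155,215),.03),("helmet",box(430,500,245,310),.01),("cup",box(355,400,150,190),.03),("bar",box(250,340,150,185),.009)):
    P=rect(b&(z>zz),n); c,rad=cv2.minEnclosingCircle(P[:,:2].astype(np.float32)); print("  circ",np.round(c,4),round(rad,4))
# pot rim excluding handles; helmet dome sphere fit
m=box(425,500,155,215)&(z>.062); P=W[m]; print("pot rim x",P[:,0].min(),P[:,0].max(),"y",P[:,1].min(),P[:,1].max())
m=box(430,500,245,310)&(z>.015)
import scipy.optimize as so
P=W[m]; s=so.least_squares(lambda q:np.linalg.norm(P-q[:3],axis=1)-q[3],[.411,-.311,.01,.05],loss="soft_l1",f_scale=.003); print("helmet sphere",s.x)
print("table z",np.nanmedian(z[330:360,450:550]))
E
```

```text
tower roof 1572 c [0.559  0.1039] size [0.161 0.061] ang 1.1 z [0.084 0.088 0.091]
exc z>.05 1101 c [0.5005 0.3445] size [0.051 0.193] ang 17.8 z [0.055 0.06  0.063]
exc all 1672 c [0.5012 0.3405] size [0.069 0.201] ang 17.3 z [0.021 0.058 0.063]
house 745 c [0.4876 0.3849] size [0.051 0.108] ang 17.8 z [0.056 0.06  0.063]
pca [0.49601719 0.35980228] 107.76521040680849
pot 770 c [ 0.6575 -0.3128] size [0.089 0.16 ] ang 7.4 z [0.035 0.061 0.071]
  circ [ 0.6584 -0.3135] 0.0813
helmet 1235 c [ 0.4121 -0.3196] size [0.097 0.107] ang 56.8 z [0.018 0.053 0.066]
  circ [ 0.4155 -0.3197] 0.0566
cup 247 c [ 0.6983 -0.0957] size [0.063 0.065] ang 42.7 z [0.033 0.055 0.062]
  circ [ 0.6983 -0.0956] 0.0329
bar 801 c [0.7124 0.1186] size [0.033 0.18 ] ang 7.3 z [0.011 0.015 0.019]
  circ [0.7135 0.1187] 0.0905
pot rim x 0.6136465901463277 0.7025227319676128 y -0.39139936658929686 -0.23473952958349797
helmet sphere [ 0.4079714  -0.31974136  0.01698278  0.04995868]
table z -0.0005726179777776341
```

View pics/crop0.png

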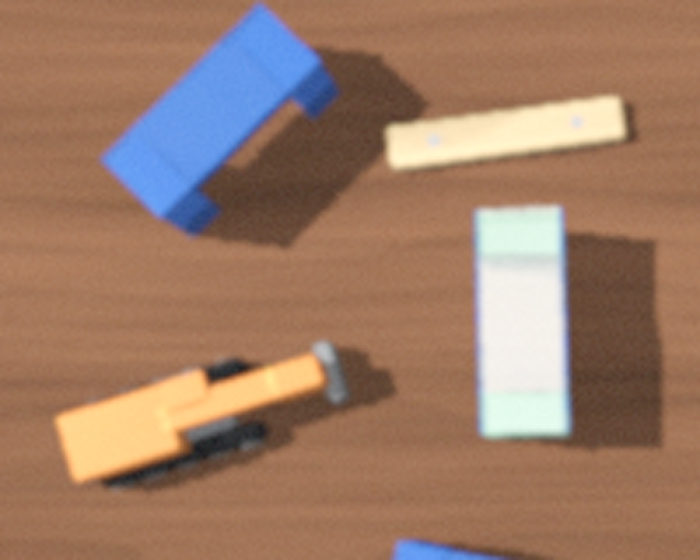

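The crop confirms the clear tower with green ends at crop (522,320), and the excavator's nose at crop (328,372). The fits give the tower at (0.559, 0.104) with 1.1° yaw, and the excavator at (0.501, 0.341) with heading -72.4°. Next I grasp the rear and line it up.

```bash
cat >> h.py <<'E'
from scipy.spatial.transform import Rotation as R
TW=np.array([.559,.104]); TY=np.radians(1.1)
def tun(y,x=0): # tower frame -> world
    c,s=np.cos(TY),np.sin(TY); return TW+np.array([c*x-s*y,s*x+c*y])
def pose(c,head,gx,z,flip):
    f=np.array([np.cos(head),np.sin(head)]); p=np.array(c)+gx*f
    y=np.array([-f[1],f[0],0])*flip; zt=np.array([0,0,-1.]); 
    return np.r_[p,z], R.from_matrix(np.stack([np.cross(y,zt),y,zt],1)).as_rotvec()
def excfit(cam="top",lo=.052):
    im,d=imaging.capture(cam); W=cloud(cam,d); return im,d,W
E
python3 - <<'E'
from h import *
c=[.5012,.3405]; h=np.radians(-72.4)
for f in(1,-1):
    print(f,[np.round(q,2) if (q:=r.inverse_kinematics(*a)) is not None else None for a in (pose(c,h,-.082,.2,f),pose(tun(0.2),TY-np.pi/2,-.082,.055,f),pose(tun(-.031),TY-np.pi/2,-.082,.055,f),pose(tun(-.031),TY-np.pi/2,.068,.05,f),pose([.535,-.315],-np.pi/2,.068,.05,f))])
E
```

```text
1 [array([-0.17,  0.66, -0.89,  1.63,  0.56,  1.12, -0.9 ]), array([-0.08,  0.95, -0.91,  1.6 ,  0.85,  1.03, -1.23]), array([ 0.11,  0.68, -0.58,  1.86,  0.53,  0.75, -0.74]), array([ 0.34,  0.65, -0.53,  1.91,  0.49,  0.7 , -0.46]), array([ 0.76,  0.72, -0.27,  1.68,  0.25,  0.77,  0.38])]
-1 [array([ 0.02,  0.93, -1.33,  1.62,  0.93,  1.35,  2.  ]), array([ 0.08,  1.25, -1.34,  1.59,  1.24,  1.35,  1.73]), array([ 0.52,  1.16, -1.34,  1.84,  1.22,  1.26,  1.95]), array([-0.94,  1.13,  1.33,  1.99, -1.24,  1.19, -2.18]), array([ 0.35,  0.72,  0.31,  1.71, -0.3 ,  0.76, -2.34])]
```

```bash
python3 - <<'E'
from h import *
c=[.5012,.3405]; h=np.radians(-72.4)
r.goto(*pose(c,h,-.082,.2,1))
p,o=pose(c,h,-.082,.055,1)
print("contact",r.move_straight(p,o,speed=.12,force_limit=8))
r.set_gripper(.03,grip_force=25)
print("gap",monitor.current_finger_gap(),monitor.current_ee_pos(),monitor.current_finger_force())
r.move_straight(*pose(tun(.205),TY-np.pi/2,-.082,.055,1),speed=.06)
print(monitor.current_ee_pos(),monitor.current_contact_force(),monitor.current_time())
im,d,W=excfit(); cv2.imwrite("pics/top1.png",im[:,:,::-1])
z=W[...,2]; m=(z>.005)&(z<.064)&(abs(W[...,0]-.56)<.06)&(W[...,1]>.18)&(W[...,1]<.37)
s=m&(z>.05)&(W[...,1]<.30); P=W[s][:,:2]
v=np.linalg.svd(P-P.mean(0))[2][0]; print("boom",P.mean(0),np.degrees(np.arctan2(v[1],v[0])), "nose y",np.nanpercentile(W[m][:,1],1), "n",len(P))
for y in np.arange(.2,.36,.02):
    k=m&(abs(z-.06)<.006)&(abs(W[...,1]-y)<.01)
    if k.sum(): print(round(y,2),W[k][:,0].min(),W[k][:,0].max())
E
```

```text
contact False
gap 0.0499266717068396 [0.47639739 0.41862737 0.05501661] 24.99323934316635
[0.55357125 0.3909636  0.05505524] [-0.37331686  1.10284021  1.14131991] 7.9
boom [0.55790575 0.25196694] -98.24575710862786 nose y 0.2085862502123028 n 225
0.22 0.5473132763420678 0.5655403326708721
0.24 0.5455794207852406 0.5658008167199803
0.26 0.5454783510456868 0.5661572715190115
0.28 0.5526797265054247 0.5664723914981861
0.3 0.560992751491006 0.5793390439560228
0.32 0.5711838916653378 0.5795080041936457
0.34 0.5795979471194832 0.5795979471194832
```

View pics/top1.png

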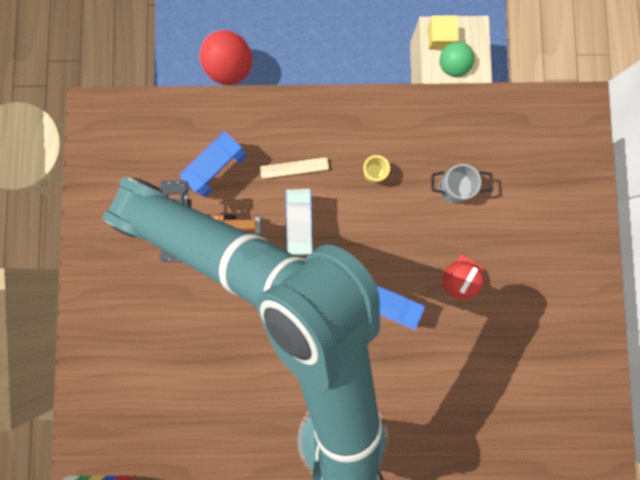

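The top view shows the excavator straight in front of the tunnel, nose at pixel (258,227), heading at the tower's middle (299,222). Boom edges 0.5455 to 0.566 put it within about 1 mm of the axis. Driving in.

```bash
python3 - <<'E'
from h import *
H=TY-np.pi/2
print(r.move_straight(*pose(tun(.07),H,-.082,.055,1),speed=.06,force_limit=12),monitor.current_contact_force())
r.wait(.2)
print(r.move_straight(*pose(tun(-.031),H,-.082,.055,1),speed=.06,force_limit=12),monitor.current_contact_force(),monitor.current_ee_pos())
r.wait(.3)
r.set_gripper(.09)
p,o=pose(tun(-.031),H,-.082,.2,1); r.move_straight(p,o,speed=.2)
r.goto(*pose(tun(-.031-.05),H,.068,.2,1))
print(monitor.current_time())
im,d,W=excfit("top"); cv2.imwrite("pics/top2.png",im[:,:,::-1])
im,d2,W2=excfit("side"); cv2.imwrite("pics/side2.png",im[:,:,::-1])
for w in(W,W2):
    z=w[...,2]; s=(z>.048)&(z<.066)&(abs(w[...,0]-.56)<.05)&(w[...,1]<.06)&(w[...,1]>-.05)
    P=w[s]; print(len(P), P[:,:2].min(0) if len(P) else 0,P[:,:2].max(0) if len(P) else 0)
    s=(z>.048)&(z<.066)&(abs(w[...,0]-.56)<.06)&(w[...,1]<.2)&(w[...,1]>.138)
    P=w[s]; print("rear",len(P), P[:,:2].min(0) if len(P) else 0,P[:,:2].max(0) if len(P) else 0)
E
```

```text
False [0.48423137 1.81201751 0.61781601]
False [0.6905135  0.77088348 0.74732823] [0.55801375 0.15495105 0.05498832]
15.1083
278 [ 0.54997933 -0.01739368] [0.57142787 0.05954026]
rear 278 [0.53388947 0.13818474] [0.58375349 0.17229448]
115 [ 0.54800273 -0.01543259] [0.57629688 0.03606978]
rear 294 [0.50396736 0.13806179] [0.61837896 0.18056744]
```

View pics/side2.png

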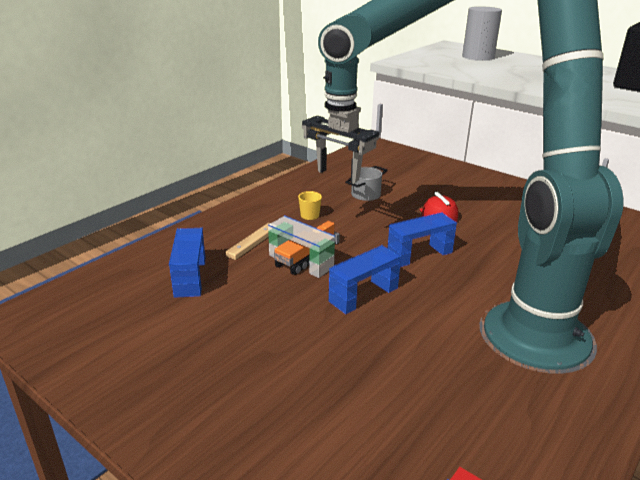

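The side view shows the excavator standing in the tunnel, tail out in front at (290,257) and boom out behind at (325,228), tower unmoved. Now I take the stick and pull it through.

```bash
python3 - <<'E'
from h import *
H=TY-np.pi/2
r.set_gripper(.06)
r.goto(*pose(tun(-.030),H,.068,.15,1))
p,o=pose(tun(-.030),H,.068,.048,1)
print(r.move_straight(p,o,speed=.1,force_limit=8))
r.set_gripper(.01,grip_force=25)
print("gap",monitor.current_finger_gap(),monitor.current_time())
print(r.move_straight(*pose(tun(-.165),H,.068,.048,1),speed=.06,force_limit=12),monitor.current_contact_force())
r.wait(.3)
print(r.move_straight(*pose([.536,-.315],H,.068,.048,1),speed=.07,force_limit=12),monitor.current_contact_force(),monitor.current_ee_pos())
r.wait(.3); r.set_gripper(.055)
r.move_straight(pose([.536,-.315],H,.068,.2,1)[0],speed=.12)
r.goto([.45,.15,.3],o)
print(monitor.current_time())
im,d,W=excfit(); cv2.imwrite("pics/top3.png",im[:,:,::-1])
z=W[...,2]
def rect(m,n):
    b=cv2.minAreaRect(W[m][:,:2].astype(np.float32)); print(n,m.sum(),np.round(b[0],4),np.round(b[1],3),round(b[2],1))
x,y=W[...,0],W[...,1]
rect((z>.012)&(z<.07)&(abs(x-.536)<.05)&(abs(y+.315)<.13),"exc")
rect((z>.075)&(z<.1)&(abs(x-.559)<.1)&(abs(y-.104)<.05),"tower")
rect((z>.03)&(z<.08)&(abs(x-.6575)<.06)&(abs(y+.313)<.09),"pot")
rect((z>.01)&(z<.08)&(abs(x-.412)<.065)&(abs(y+.32)<.065),"helmet")
E
```

```text
False
gap 0.021481809636045714 18.0333
False [0.83124604 3.07692793 2.17854325]
False [-0.02896284  5.20854768  4.45191986] [ 0.53731163 -0.38290749  0.0480179 ]
28.875
exc 1565 [ 0.5368 -0.3149] [0.068 0.202] 1.3
tower 1567 [0.5587 0.1039] [0.16  0.061] 1.0
pot 770 [ 0.6577 -0.314 ] [0.089 0.158] 2.5
helmet 1232 [ 0.4119 -0.3194] [0.097 0.106] 68.2
```

View pics/top3.png

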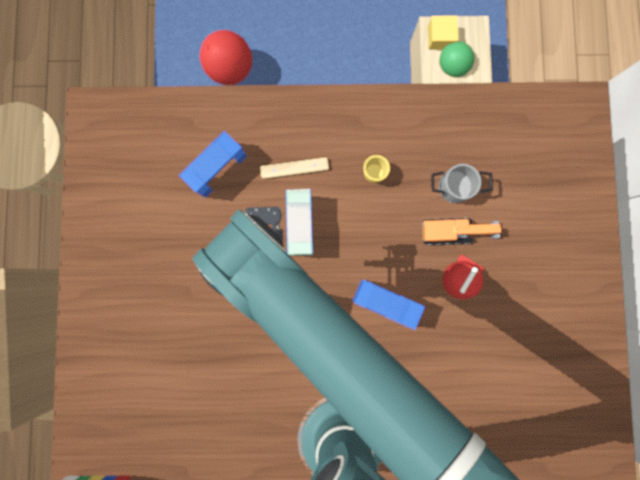

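The excavator is parked upright at (462,231) between the pot (462,183) and the helmet (463,279), nose to the right (-y). The distances are about 0.121 and 0.125–0.129 m, everything else is where it was, and the arm is clear.

```bash
python3 -c "
from h import *
print(job.sign_off())"
```

```text
the job is handed in; nothing more can be done
None
```

The excavator went nose first through the clear tower, with one regrip beyond the roof, and is parked upright midway between the pot and helmet, nose to -y; the last picture showed nothing else moved, and the job was handed in at about 29 s, with no verdict returned.

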